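# Load the inspection rack from the waiting row

### The arm

A 6-joint arm with a two-finger parallel gripper is mounted at the origin on the work surface. World frame = base frame: x ahead of the robot, y to its left, z up, the work surface at z = 0. Lengths are in m, angles in degrees, forces in N, time in s.
With the tool pointing down it reaches from about 0.3 to 0.75 m from the base axis. Payload 8.5 kg.
Tool frame: the origin (TCP) lies midway between the tips of the shut fingers; the grasp point (between the pads) lies 19 mm behind it; z points along the fingers, y is the line along which they close (so a half turn about z gives the same grasp; the last joint's range is limited). The gripper opens to 85 mm and grips with 20 to 120 N. Pads are 22 mm wide; open, the fingers measure 114 mm over their backs; the gripper's body (76 mm by 85 mm) begins 54 mm behind the grasp point. The pads swing forward as they close: fully open they stand 13 mm farther back than shut.
Start: joints at [60.086, 21.807, 74.336, -0, 83.858, -12.336], TCP at [0.166, 0.524, 0.231] pointing down, gripper open.
Joint ranges: [-178.18, 178.18], [-50.72, 133.34], [12.68, 142.11], [-81.47, 261.47], [9.98, 163.14], [-165.26, 165.26]. Speed limits (degrees/s): [136.94, 136.94, 180, 180, 180, 180].

### API

Orientations are given as a 3x3 rotation matrix whose columns are the frame's x, y, z axes.
In Python, from rig import monitor, optics, close_job, models gives the robot as it stands.
- The arm moves only by the tool step_arm, never from a script. Its arguments are lists of equal length, an entry for each row: "fingers": the closure, from -1 (fully open) to 1 (shut); "travel": the shift along the tool's x, y, z scaled (see below), a list of three; "twist": the turn about the tool's z scaled (see below). In form: {"fingers": [fingers, ...], "travel": [[tx, ty, tz], ...], "twist": [twist, ...]}. A call has 1 to 10 rows; each row shifts and turns the commanded pose from where the row before left it, along the tool's axes as they then stand; what a row does not reach is not made up. The controller multiplies each number of a shift by 100 mm and each number of a turn by pi rad. A row lasts 1/8 s, in which the tool goes at most 62.5 mm and 10.7 degrees, less where a joint would pass 70% of its speed; a pose out of reach is approached as far as the arm can. A call with a number of a shift or a turn outside -1 to 1 is refused whole. A call with a gripper value outside its range is refused whole. The fingers move at their own pace and stop on an object; "force" is the grip in N (left out, the last holds). Time passes only in rows, so rows that do not move let the fingers close. It gives the time, the measured TCP pose, the force, the opening and the grip force at its end, in the units of the state.
- monitor.observe(): the state, without advancing time (a new reading comes with each control period).
- optics.get_image(name): name is "scene" or "top" or "wrist"; returns (picture, depth): 400x640x3 uint8, blue, green, red; 400x640 float32, m along the optical axis (not along the pixel's ray), 0 where there is no reading.
- optics.get_calibration(name): a dict with "vertical_fov" (degrees; the focal length in pixels is half the picture's height over the tangent of half this angle, whatever the lens; pixels are square), "cx", "cy" (the principal point, pixels), "distortion" ([k1, k2, p1, p2, k3] as OpenCV has them; the pictures are not rectified), "world_from_camera" (4x4, takes a point from camera to world coordinates). Camera axes: x right, y up, looking along -z (the intrinsics and any distortion apply to the point x, -y, -z); pixel columns grow to the right and rows downward; lengths in m; the calibration is good to about 2 mm. A picture is of the moment at which its call begins: read the wrist's pose just before it. get_calibration takes no time and is no camera call; for the wrist camera it gives the pose at the moment of the call.
- close_job(): hands the job in; it is judged then, once.
Trained networks look in the newest picture that a camera, given by its name, has taken for a name from the list of things; names that differ only in an ending like _2 or _b are one class to them, and where a whole thing is asked for, a point or a joint stands for the part that bears it (a point fixed in the world has none). Each returns a list of dicts, best first, with "confidence" (0 to 1); they miss things now and then, are a little off and sometimes report something else, mostly with a low value. They report only what shows in the picture. A call takes as long as a camera call.
- models.trace(camera, query): "mask" (400x640 bool, what is visible of it) and "point" ([column, row] in pixels, amid what is visible of it).
- models.landmark_of(camera, query): "point" ([column, row] in pixels: a listed point, or the origin of a listed thing).
The state is a dict: "time_s": time; "q": joint angles; "qvel": joint speeds; "joint_efforts": joint torques, N m; "position": TCP position; "tool_rot": TCP orientation; "ft_force": force on the tool from outside, world axes, zero at the start; "wrist_torque": the same for the moment, N m; "grip_width": finger opening in m; "gripper_force": force on a finger pad.
Only numpy, scipy, OpenCV 4.12 (cv2) and the standard library are available. Lean on these libraries where they do the work, as an engineer would, in place of code of your own. Each camera call takes 0.05 s, during which the arm holds its last target. There are 200 camera calls.

### The job

Move the four pill bottles from their coloured cups on the waiting rack into the four bays of the inspection rack, one per bay, keeping the order of the queue: the bottle whose cup is nearest the robot goes into the bay next to the purple block, the next one into the bay after it, and so on to the farthest bottle in the bay farthest from the purple block. Set them all down standing upright on the bay floors, and never let a bottle fall over.

Things in the scene. Friction and masses are not known exactly. Their poses are not given: they have to be found in the camera images.
- bottle_red: round white pill bottle with a red cap and a red stripe on its label; sizes in mm: body diameter 38, straight sides from 0 to 56 high, cap diameter 33 from 62 to 82 (its top), about 70 g. Origin: centre of its underside, z up along its axis. At the start it stands in the red cup.
- bottle_yellow: round white pill bottle with a yellow cap and a yellow stripe on its label; sizes in mm: body diameter 38, straight sides from 0 to 56 high, cap diameter 33 from 62 to 82 (its top), about 70 g. Origin: centre of its underside, z up along its axis. At the start it stands in the yellow cup.
- bottle_green: round white pill bottle with a green cap and a green stripe on its label; sizes in mm: body diameter 38, straight sides from 0 to 56 high, cap diameter 33 from 62 to 82 (its top), about 70 g. Origin: centre of its underside, z up along its axis. At the start it stands in the green cup.
- bottle_blue: round white pill bottle with a blue cap and a blue stripe on its label; sizes in mm: body diameter 38, straight sides from 0 to 56 high, cap diameter 33 from 62 to 82 (its top), about 70 g. Origin: centre of its underside, z up along its axis. At the start it stands in the blue cup.
- cup_red: fixed shallow red cup, outer diameter 60, 11 high, floor 5 above its underside, inside width about 50; the red-capped bottle starts in it. The four cups stand in a row, 70 apart, on a fixed steel waiting rack (300 x 80, 8 thick), each bottle's cup showing its place in the row; the row runs roughly away from the robot. Origin: centre of the underside; x along the row, away from the robot.
- cup_yellow: fixed shallow yellow cup, outer diameter 60, 11 high, floor 5 above its underside, inside width about 50; the yellow-capped bottle starts in it. The four cups stand in a row, 70 apart, on a fixed steel waiting rack (300 x 80, 8 thick), each bottle's cup showing its place in the row; the row runs roughly away from the robot. Origin: centre of the underside; x along the row, away from the robot.
- cup_green: fixed shallow green cup, outer diameter 60, 11 high, floor 5 above its underside, inside width about 50; the green-capped bottle starts in it. The four cups stand in a row, 70 apart, on a fixed steel waiting rack (300 x 80, 8 thick), each bottle's cup showing its place in the row; the row runs roughly away from the robot. Origin: centre of the underside; x along the row, away from the robot.
- cup_blue: fixed shallow blue cup, outer diameter 60, 11 high, floor 5 above its underside, inside width about 50; the blue-capped bottle starts in it. The four cups stand in a row, 70 apart, on a fixed steel waiting rack (300 x 80, 8 thick), each bottle's cup showing its place in the row; the row runs roughly away from the robot. Origin: centre of the underside; x along the row, away from the robot.
- inspection_rack: fixed grey metal rack 350 long (its x axis, roughly away from the robot) x 72 wide (y), four open bays in a row centred at x = -105, -35, 35, 105, y = 0; each bay 66 x 64 inside, white floor 6 and wall tops 20 above the underside. Each end ledge carries a block (one purple, one white). Left or right of the waiting rack. Origin: centre of the underside.
- purple_block: fixed purple block 24 x 60 x 30 high on one end ledge of the inspection rack (either end; an equal white block is on the other); it marks the first bay, whose centre is 55 along the row from the block's centre; the others follow at 125, 195 and 265. Origin: centre of its underside.

How it is judged:
By the outcome, as a careful person would: the job done as asked, in the order asked, and still so for the second after the job is handed in, with the robot touching nothing.
It also fails if it takes over 112 s, if anything falls off the work surface, if the arm or the gripper's body presses on something with over 40 N, if the wrist force passes 120 N, or if a joint passes its speed limit or range.

## Working session

There is one attempt and no reset: what is moved stays moved. The work goes in short steps, Python scripts to look and compute and a tool call to move; the robot and the scene stay as the last step left them, time stands still between calls to the robot, and variables do not carry over. Pictures are saved under pics/ and viewed, at most 14 in all, crops included, and the job is handed in when it is done.

Besides the shell and the picture viewer there is one more tool, called after ">>>" by a JSON object that holds its "fn" and its "kwargs", one argument or row to a line. step_arm: Moves the arm, as the interface text tells. Its arguments: {"type":"object","properties":{"fingers":{"type":"array","items":{"type":"number"}},"travel":{"type":"array","items":{"type":"array","items":{"type":"number"}}},"twist":{"type":"array","items":{"type":"number"}},"force":{"type":"number"}},"required":["fingers","travel","twist"]}

```bash
mkdir -p pics
cat > h.py <<'E'
import numpy as np, cv2
from rig import monitor, optics, close_job, models
def cal(n):
    c=optics.get_calibration(n); f=200/np.tan(np.radians(c["vertical_fov"])/2)
    K=np.array([[f,0,c["cx"]],[0,f,c["cy"]],[0,0,1]]); return K,np.array(c["distortion"],float),np.array(c["world_from_camera"])
def ray(n,px):
    K,D,T=cal(n); u=cv2.undistortPoints(np.array(px,float).reshape(-1,1,2),K,D).reshape(-1,2)
    d=np.c_[u[:,0],-u[:,1],-np.ones(len(u))]; return T[:3,3],d@T[:3,:3].T
def at_z(n,px,z):
    o,d=ray(n,px); return o+d*((z-o[2])/d[:,2])[:,None]
def at_depth(n,px,dep):
    o,d=ray(n,px); return o+d*np.asarray(dep).reshape(-1,1)
def mask_pts(n,m,dep):
    r,c=np.where(m&(dep>0)); return at_depth(n,np.c_[c,r],dep[r,c])
E
python3 - <<'E'
from h import *
np.set_printoptions(precision=4,suppress=True)
for n in("scene","top"):
    im,d=optics.get_image(n); cv2.imwrite(f"pics/{n}0.png",im)
    print(n,cal(n)[2][:3,3])
    for q in["bottle_red","bottle_yellow","bottle_green","bottle_blue","cup_red","cup_yellow","cup_green","cup_blue","purple_block","inspection_rack"]:
        r=models.trace(n,q)
        for x in r[:2]:
            p=mask_pts(n,x["mask"],d)
            if len(p)==0: print(q,'nodepth');continue
            zt=np.percentile(p[:,2],95); t=p[p[:,2]>zt-.006]
            print(q,round(x["confidence"],2),np.round(x["point"]),len(p),"top z",round(zt,4),"topmean",t.mean(0),"mid",(t.min(0)+t.max(0))[:2]/2)
print(monitor.observe())
E
```

```text
scene [1.1165 0.1153 0.5832]
bottle_red 0.73 [260. 229.] 170 top z 0.0194 topmean [ 0.6556 -0.1262  0.0171] mid [ 0.6468 -0.1359]
bottle_red 0.58 [256. 181.] 395 top z 0.0954 topmean [ 0.5756 -0.1593  0.094 ] mid [ 0.5736 -0.159 ]
bottle_yellow 0.87 [258. 158.] 349 top z 0.0954 topmean [ 0.514  -0.1814  0.0941] mid [ 0.5269 -0.177 ]
bottle_green 0.5 [254. 138.] 300 top z 0.0958 topmean [ 0.4447 -0.211   0.0942] mid [ 0.4417 -0.2115]
bottle_blue 0.57 [256. 208.] 676 top z 0.0953 topmean [ 0.6421 -0.1359  0.0941] mid [ 0.64   -0.1368]
cup_blue 0.72 [256. 229.] 268 top z 0.0195 topmean [ 0.6522 -0.1331  0.0172] mid [ 0.6437 -0.1368]
purple_block 0.66 [460. 169.] 357 top z 0.0371 topmean [0.3742 0.2747 0.0353] mid [0.3721 0.2741]
inspection_rack 0.64 [449. 225.] 3579 top z 0.0201 topmean [0.5289 0.2501 0.0191] mid [0.5329 0.2476]
top [ 0.3449 -0.0049  0.9972]
bottle_red 0.81 [396. 187.] 450 top z 0.0951 topmean [ 0.5716 -0.1597  0.0934] mid [ 0.5719 -0.1594]
bottle_yellow 0.61 [410. 215.] 452 top z 0.0959 topmean [ 0.5097 -0.1825  0.0937] mid [ 0.5096 -0.1826]
bottle_green 0.86 [428. 249
[... 745 characters left out ...]
0.035 ] mid [0.3697 0.2739]
inspection_rack 0.91 [187. 227.] 6400 top z 0.0197 topmean [0.5235 0.2484 0.0185] mid [0.5166 0.2473]
{'time_s': 1.1, 'q': array([ 60.0842,  21.8067,  74.337 ,   0.0003,  83.8593, -12.3356]), 'qvel': array([ 0.0976, -0.0109,  0.0529,  0.047 ,  0.0556,  0.042 ]), 'joint_efforts': array([ -0.0018, -44.8332, -23.1464,  -0.0003,   0.0005,   0.    ]), 'position': array([0.1661, 0.5243, 0.2313]), 'tool_rot': array([[-0.9533,  0.302 , -0.    ],
       [ 0.302 ,  0.9533, -0.    ],
       [ 0.    , -0.0001, -1.    ]]), 'ft_force': array([ 0.2886, -0.345 ,  0.1765]), 'wrist_torque': array([-0.0024,  0.0371,  0.007 ]), 'gripper_force': 0.0, 'grip_width': 0.08546737815651262}
```

View pics/top0.png

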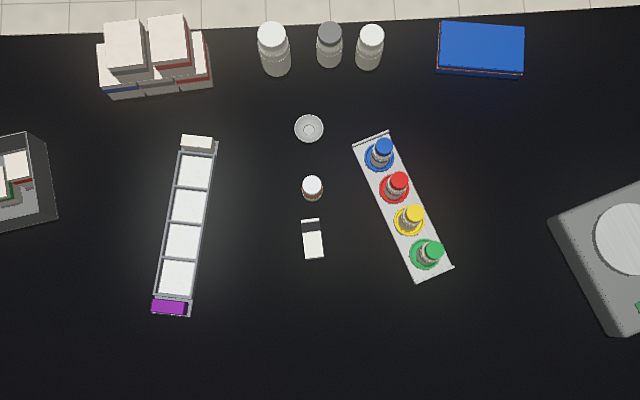

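View pics/scene0.png

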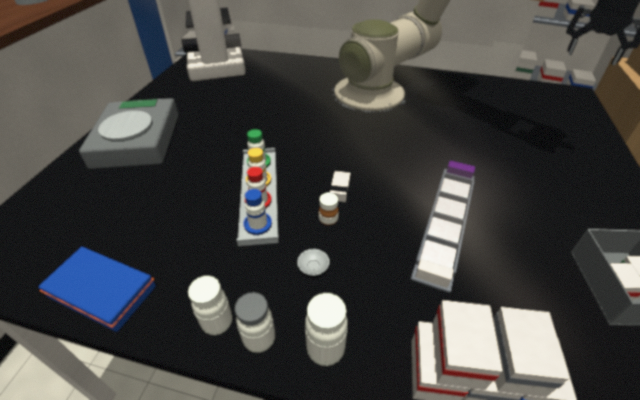

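The top view shows the queue running away from the robot as green (430,250), yellow (410,217), red (397,183), blue (382,150). The purple block is at the near end of the inspection rack (170,307). So green goes to bay 1, yellow to bay 2, red to bay 3 and blue to bay 4. The scene view agrees.

Run:
```python
from h import *
np.set_printoptions(precision=4,suppress=True)
im,d=optics.get_image("top")
m=models.trace("top","inspection_rack")[0]["mask"]
p=mask_pts("top",m,d); w=p[(p[:,2]<.028)]
r=cv2.minAreaRect((w[:,:2]*1000).astype(np.float32)); print("rack rect",r)
print(models.landmark_of("top","inspection_rack")[:1],models.landmark_of("top","purple_block")[:1])
# white floors: each as blob
g=cv2.cvtColor(im,cv2.COLOR_BGR2HSV); wm=((g[...,2]>215)&(g[...,1]<25)).astype(np.uint8); wm[:,:140]=0;wm[:,230:]=0;wm[:130]=0
n,l,s,c=cv2.connectedComponentsWithStats(wm)
for i in range(1,n):
    if s[i,4]>150: print("floor",s[i],at_z("top",c[i],.006)[0], np.median(d[l==i]))
P=[]
for nme,(lo,hi) in dict(green=(50,85),yellow=(20,35),red=(0,6),blue=(105,125)).items():
    pass
for b in("green","yellow","red","blue"):
    x=models.trace("top","bottle_"+b)[0]; q=mask_pts("top",x["mask"],d); q=q[q[:,2]>.088]
    print(b,cv2.minEnclosingCircle((q[:,:2]*1000).astype(np.float32)),q.mean(0))
```

```text
rack rect ((527.0072021484375, 251.96092224121094), (84.21167755126953, 346.65374755859375), 80.49324035644531)
[{'point': [187.7, 222.2], 'confidence': 0.65}] [{'point': [171.6, 303.1], 'confidence': 0.77}]
floor [180 134  32  14 329] [0.6955 0.2277 0.006 ] 1.0084425
floor [178 156  34  32 865] [0.6316 0.2307 0.006 ] 1.0263437
floor [172 190  34  33 910] [0.5623 0.2425 0.006 ] 1.0117595
floor [165 224  36  35 965] [0.4929 0.2542 0.006 ] 0.9979308
floor [159 260  36  35 992] [0.4242 0.266  0.006 ] 0.98409635
green ((440.8134765625, -211.87745666503906), 17.425779342651367) [ 0.4404 -0.2105  0.0932]
yellow ((510.17791748046875, -183.21951293945312), 16.75499725341797) [ 0.5097 -0.1824  0.0936]
red ((572.1329956054688, -160.18777465820312), 16.546852111816406) [ 0.5719 -0.1599  0.0934]
blue ((638.1066284179688, -137.1442413330078), 16.197450637817383) [ 0.6371 -0.1369  0.0933]
```

>>> {"fn": "step_arm", "kwargs": {
  "fingers": [-1,-1,-1,-1,-1,-1,-1,-1,-1,-1],
  "travel": [
    [0,0,0],
    [0,0,0],
    [0,0,0],
    [0,0,0],
    [0,0,0],
    [0,-0.4,0],
    [0,-0.5,0],
    [0,-0.5,0],
    [0,-0.5,0],
    [0,-0.5,0]
  ],
  "twist": [-0.043,-0.043,-0.043,-0.042,-0.042,0,0,0,0,0],
  "force": 40
}}

```text
time_s: 2.75
position: [0.2515, 0.2985, 0.2315]
tool_rot: [[-0.935, -0.355, 0.001], [-0.355, 0.935, 0.0], [-0.001, 0.0, -1.0]]
ft_force: [0.4, 0.1, -0.0]
grip_width: 0.0855
gripper_force: 0.0
```

```bash
cat > go.py <<'E'
import sys
from h import *
def go(x,y,z,yaw):
    s=monitor.observe(); R=np.array(s["tool_rot"]); p=np.array(s["position"])
    yn=np.degrees(np.arctan2(R[1,1],R[0,1])); tw=-((yaw-yn+180)%360-180)/180
    a=np.radians(yaw); Rn=np.array([[-np.sin(a),np.cos(a),0],[np.cos(a),np.sin(a),0],[0,0,-1]]).T
    Rn=np.c_[[-np.sin(a),np.cos(a)*1,0][0:0] or [-np.sin(a),np.cos(a),0],[np.cos(a),np.sin(a),0],[0,0,-1]]
    print("t",s["time_s"],"p",np.round(p,4),"yaw",round(yn,2),"w",round(s["grip_width"],4),"twist",round(tw,4),"shift now",np.round(R.T@(np.array([x,y,z])-p)*10,3),"after twist",np.round(Rn.T@(np.array([x,y,z])-p)*10,3))
if __name__=="__main__": go(*map(float,sys.argv[1:]))
E
sed -i '/Rn=np.array/d; s/\[-np.sin(a),np.cos(a)\*1,0\]\[0:0\] or //' go.py
python3 go.py .4408 -.2115 .2 110.7
```

```text
Traceback (most recent call last):
  File "go.py", line 8, in <module>
    if __name__=="__main__": go(*map(float,sys.argv[1:]))
                             ~~^^^^^^^^^^^^^^^^^^^^^^^^^^
  File "go.py", line 6, in go
    Rn=np.c_[[-np.sin(a),np.cos(a),0],[np.cos(a),np.sin(a),0],[0,0,-1]]
                      ^
NameError: name 'a' is not defined
```

```bash
sed -i 's/^    Rn=/    a=np.radians(yaw); Rn=/' go.py
python3 go.py .4408 -.2115 .2 110.7
```

```text
t 2.75 p [0.2515 0.2985 0.2315] yaw 110.79 w 0.0855 twist 0.0005 shift now [ 0.04  -5.44   0.315] after twist [ 0.031 -5.44   0.315]
```

>>> {"fn": "step_arm", "kwargs": {
  "fingers": [-1,-1,-1,-1,-1,-1,-1,-1,-1,-1],
  "travel": [
    [0,-0.5,0],
    [0,-0.6,0],
    [0,-0.6,0],
    [0,-0.6,0],
    [0,-0.6,0],
    [0,-0.6,0],
    [0,-0.6,0],
    [0,-0.6,0.1],
    [0.03,-0.5,0.1],
    [0,-0.24,0.1]
  ],
  "twist": [0,0,0,0,0,0,0,0,0,0]
}}

```text
time_s: 4.0
position: [0.4416, -0.2124, 0.2007]
tool_rot: [[-0.936, -0.353, 0.0], [-0.353, 0.936, -0.0], [0.0, -0.0, -1.0]]
ft_force: [-0.3, 1.2, 0.2]
grip_width: 0.0852
gripper_force: 0.0
```

```bash
python3 go.py .4408 -.2115 .037 110.7
python3 - <<'E'
from h import *
for n in["wrist"]:
    im,d=optics.get_image(n); cv2.imwrite("pics/w1.png",im)
    K,D,T=cal(n); print(T.round(3))
    for b in("green","yellow"):
        for x in models.trace(n,"bottle_"+b)[:1]:
            q=mask_pts(n,x["mask"],d); q=q[q[:,2]>.088]
            if len(q): print(b,x["confidence"],len(q),cv2.minEnclosingCircle((q[:,:2]*1000).astype(np.float32)),q.mean(0))
E
```

```text
t 4.0 p [ 0.4416 -0.2124  0.2007] yaw 110.64 w 0.0852 twist -0.0003 shift now [0.004 0.011 1.637] after twist [0.005 0.011 1.637]
[[-0.351 -0.89  -0.289  0.368]
 [ 0.936 -0.334 -0.109 -0.241]
 [ 0.001 -0.309  0.951  0.343]
 [ 0.     0.     0.     1.   ]]
green 0.62 997 ((442.5733337402344, -211.05226135253906), 16.477519989013672) [ 0.44148151 -0.21130626  0.09470779]
yellow 0.73 837 ((510.55560302734375, -180.867431640625), 16.684165954589844) [ 0.50880068 -0.18177119  0.09501095]
```

>>> {"fn": "step_arm", "kwargs": {
  "fingers": [-1,-1,-1,-1,-1,0.3,1,1,1,1],
  "travel": [
    [0,0.01,0.4],
    [0,0,0.5],
    [0,0,0.4],
    [0,0,0.33],
    [0,0,0],
    [0,0,0],
    [0,0,0],
    [0,0,0],
    [0,0,0],
    [0,0,0]
  ],
  "twist": [0,0,0,0,0,0,0,0,0,0],
  "force": 40
}}

```text
time_s: 5.4
position: [0.4414, -0.2092, 0.0396]
tool_rot: [[-0.935, -0.354, 0.002], [-0.354, 0.935, -0.001], [-0.001, -0.002, -1.0]]
ft_force: [0.1, 0.2, 8.0]
grip_width: 0.0369
gripper_force: 39.5
```

>>> {"fn": "step_arm", "kwargs": {
  "fingers": [1,1,1,1,1,1,1],
  "travel": [
    [0,0,-0.1],
    [0,0,-0.2],
    [0,0,-0.3],
    [0,0,-0.4],
    [0,0,-0.4],
    [0,0,-0.2],
    [0,0,0]
  ],
  "twist": [0,0,0.034,0.034,0.034,0.034,0.033]
}}

```text
time_s: 6.28
position: [0.4412, -0.2091, 0.2007]
tool_rot: [[-0.985, 0.171, 0.003], [0.171, 0.985, -0.003], [-0.003, -0.002, -1.0]]
ft_force: [0.0, -0.3, -0.7]
grip_width: 0.0369
gripper_force: 40.3
```

```bash
python3 go.py .4242 .266 .035 80.35;  python3 - <<'E'
from h import *
im,d=optics.get_image("wrist"); cv2.imwrite("pics/w2.png",im)
E
```

```text
t 6.275 p [ 0.4412 -0.2091  0.2007] yaw 80.14 w 0.0369 twist -0.0012 shift now [0.986 4.655 1.644] after twist [0.964 4.656 1.657]
```

View pics/w2.png

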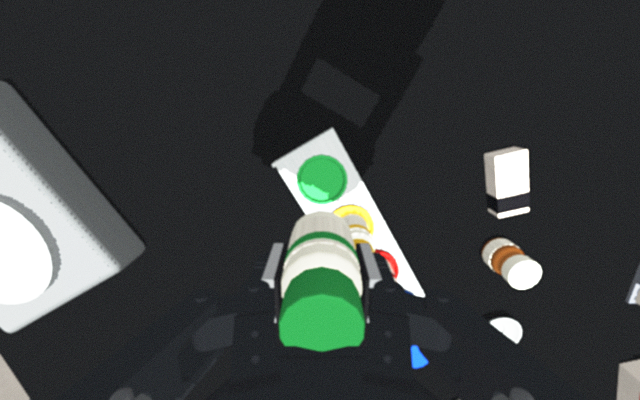

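The picture shows the green bottle held upright at (320,280), with its cup empty at (322,178).

>>> {"fn": "step_arm", "kwargs": {
  "fingers": [1,1,1,1,1,1,1,1,1,1],
  "travel": [
    [0.05,0.25,0],
    [0.1,0.45,0],
    [0.12,0.55,0],
    [0.12,0.6,0],
    [0.12,0.6,0],
    [0.12,0.6,0],
    [0.12,0.55,0],
    [0.12,0.5,0],
    [0.08,0.35,0],
    [0.03,0.2,0]
  ],
  "twist": [0,0,0,0,0,0,0,0,0,0]
}}

```text
time_s: 7.58
position: [0.4215, 0.2676, 0.1986]
tool_rot: [[-0.986, 0.164, -0.0], [0.164, 0.986, 0.0], [0.0, -0.0, -1.0]]
ft_force: [0.3, -0.2, -1.3]
grip_width: 0.0366
gripper_force: 40.3
```

```bash
python3 go.py .4242 .266 .0345 80.35;  python3 - <<'E'
from h import *
im,d=optics.get_image("wrist"); cv2.imwrite("pics/w3.png",im)
g=cv2.cvtColor(im,cv2.COLOR_BGR2HSV); wm=((g[...,2]>190)&(g[...,1]<30)).astype(np.uint8)
P=mask_pts("wrist",np.ones((400,640),bool),np.where(d>0,d,np.nan).astype(np.float32)) if 0 else None
r,c=np.where((wm>0)&(d>0)); p=at_depth("wrist",np.c_[c,r],d[r,c]); k=(abs(p[:,2]-.006)<.005); m=np.zeros_like(wm); m[r[k],c[k]]=1
n,l,s,ce=cv2.connectedComponentsWithStats(m)
for i in range(1,n):
    if s[i,4]>300:
        rr,cc=np.where(l==i); q=at_z("wrist",np.c_[cc,rr],.006)[:,:2]; print(s[i],cv2.minAreaRect((q*1000).astype(np.float32)))
E
```

```text
t 7.575 p [0.4215 0.2676 0.1986] yaw 80.55 w 0.0366 twist 0.0011 shift now [-0.03  -0.011  1.641] after twist [-0.029 -0.011  1.641]
[ 293  154   55   53 2824] ((427.9405822753906, 267.024658203125), (64.7989273071289, 63.79231643676758), 80.52635955810547)
[   0  253  107  112 2389] ((564.9130859375, -165.38330078125), (205.16407775878906, 83.88426208496094), 20.21731948852539)
```

View pics/w3.png

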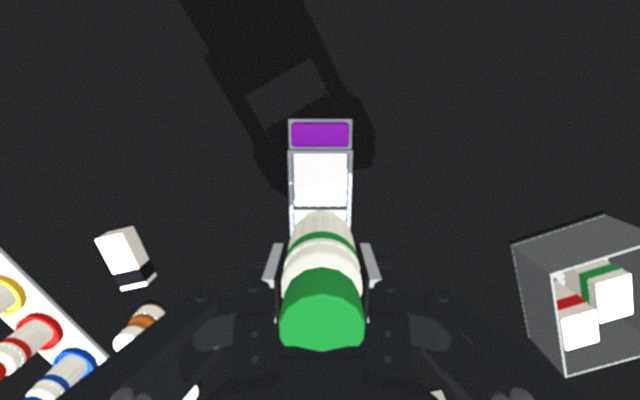

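The picture shows bay 1 at (320,180), right beyond the purple block at (320,134). The wrist fit puts its centre at (0.428, 0.267).

>>> {"fn": "step_arm", "kwargs": {
  "fingers": [1,1,1,1,1,1,1,1],
  "travel": [
    [-0.06,0,0.2],
    [0,0,0.4],
    [0,0,0.4],
    [0,0,0.35],
    [0,0,0.2],
    [0,0,0.09],
    [0,0,0],
    [0,0,0.01]
  ],
  "twist": [0,0,0,0,0,0,0,0]
}}

```text
time_s: 8.62
position: [0.4287, 0.265, 0.0342]
tool_rot: [[-0.986, 0.168, 0.002], [0.168, 0.986, 0.001], [-0.002, 0.001, -1.0]]
ft_force: [-0.2, 1.2, -0.5]
grip_width: 0.0368
gripper_force: 40.3
```

>>> {"fn": "step_arm", "kwargs": {
  "fingers": [1,1,0,-1,-1,-1,-1,-1,-1,-1],
  "travel": [
    [0,0,0.02],
    [0,0,0],
    [0,0,0],
    [0,0,0],
    [0,0,0],
    [0,0,0],
    [0,0,-0.2],
    [0,0,-0.4],
    [0,0,-0.5],
    [0,0,-0.5]
  ],
  "twist": [0,0,0,0,0,0,-0.042,-0.042,-0.042,-0.042]
}}

```text
time_s: 9.88
position: [0.4279, 0.2648, 0.1928]
tool_rot: [[-0.935, -0.356, -0.0], [-0.356, 0.935, -0.0], [0.0, 0.0, -1.0]]
ft_force: [-0.3, 0.3, 0.2]
grip_width: 0.0857
gripper_force: 0.0
```

```bash
python3 go.py .5105 -.182 .2 110.7;  python3 - <<'E'
from h import *
im,d=optics.get_image("wrist"); cv2.imwrite("pics/w4.png",im)
E
```

```text
t 9.875 p [0.4279 0.2648 0.1928] yaw 110.83 w 0.0857 twist 0.0007 shift now [ 0.817 -4.47  -0.071] after twist [ 0.807 -4.472 -0.072]
```

View pics/w4.png

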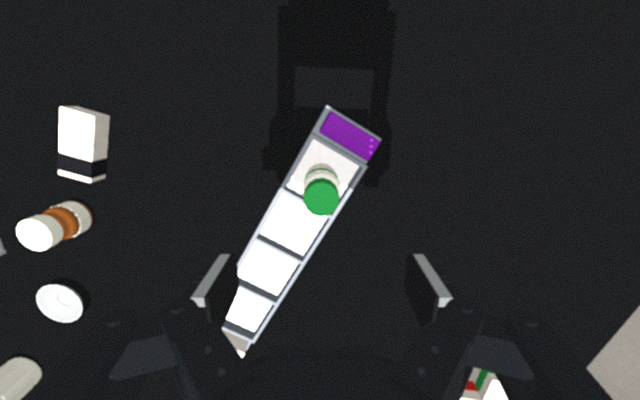

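The green bottle stands upright in bay 1, with its cap at (321,196). Next is yellow.

>>> {"fn": "step_arm", "kwargs": {
  "fingers": [-1,-1,-1,-1,-1,-1,-1,-1,-1,-1],
  "travel": [
    [0.04,-0.3,0],
    [0.08,-0.45,0],
    [0.1,-0.55,-0.05],
    [0.1,-0.55,0],
    [0.1,-0.55,0],
    [0.1,-0.55,0],
    [0.1,-0.55,0],
    [0.1,-0.5,0],
    [0.06,-0.3,0],
    [0.03,-0.17,0]
  ],
  "twist": [0,0,0,0,0,0,0,0,0,0]
}}

```text
time_s: 11.18
position: [0.5094, -0.1833, 0.1958]
tool_rot: [[-0.937, -0.35, -0.001], [-0.35, 0.937, 0.0], [0.0, 0.0, -1.0]]
ft_force: [-0.7, -0.7, -0.1]
grip_width: 0.0853
gripper_force: 0.0
```

```bash
cat > look.py <<'E'
from h import *
import sys
im,d=optics.get_image("wrist")
for b in sys.argv[1:]:
    for x in models.trace("wrist","bottle_"+b)[:1]:
        q=mask_pts("wrist",x["mask"],d); q=q[q[:,2]>.088]
        if len(q): print(b,x["confidence"],len(q),cv2.minEnclosingCircle((q[:,:2]*1000).astype(np.float32)),q.mean(0).round(4))
E
python3 look.py yellow red; python3 go.py .5105 -.182 .04 110.7
```

```text
yellow 0.8 1054 ((511.6651306152344, -182.8294677734375), 16.625364303588867) [ 0.5106 -0.1831  0.0953]
red 0.79 897 ((557.3902587890625, -164.56463623046875), 33.35155487060547) [ 0.5716 -0.1593  0.0952]
t 11.325 p [ 0.5094 -0.1817  0.196 ] yaw 110.56 w 0.0852 twist -0.0008 shift now [-0.009 -0.008  1.56 ] after twist [-0.009 -0.007  1.56 ]
```

>>> {"fn": "step_arm", "kwargs": {
  "fingers": [-1,-1,-1,-1,-1,0.3,1,1,1,1],
  "travel": [
    [-0.01,-0.01,0.4],
    [0,0,0.5],
    [0,0,0.4],
    [0,0,0.26],
    [0,0,0],
    [0,0,0],
    [0,0,0],
    [0,0,0],
    [0,0,0],
    [0,0,0]
  ],
  "twist": [0,0,0,0,0,0,0,0,0,0]
}}

```text
time_s: 12.58
position: [0.5112, -0.1828, 0.0415]
tool_rot: [[-0.936, -0.351, 0.002], [-0.351, 0.936, -0.001], [-0.001, -0.001, -1.0]]
ft_force: [0.0, 0.3, 5.3]
grip_width: 0.0368
gripper_force: 39.5
```

>>> {"fn": "step_arm", "kwargs": {
  "fingers": [1,1,1,1,1,1,1],
  "travel": [
    [0,0,-0.1],
    [0,0,-0.2],
    [0,0,-0.3],
    [0,0,-0.4],
    [0,0,-0.4],
    [0,0,-0.2],
    [0,0,0]
  ],
  "twist": [0,0,0.034,0.034,0.034,0.034,0.033]
}}

```text
time_s: 13.45
position: [0.5111, -0.1828, 0.2028]
tool_rot: [[-0.985, 0.174, 0.003], [0.174, 0.985, -0.002], [-0.004, -0.002, -1.0]]
ft_force: [0.4, 0.1, -1.4]
grip_width: 0.0367
gripper_force: 40.3
```

```bash
python3 go.py .4965 .2553 .035 80.4
```

```text
t 13.45 p [ 0.5111 -0.1828  0.2028] yaw 79.96 w 0.0367 twist -0.0024 shift now [0.914 4.291 1.668] after twist [0.875 4.295 1.678]
```

>>> {"fn": "step_arm", "kwargs": {
  "fingers": [1,1,1,1,1,1,1,1,1,1],
  "travel": [
    [0.05,0.25,0],
    [0.1,0.4,0],
    [0.1,0.5,0],
    [0.1,0.55,0],
    [0.12,0.55,0],
    [0.12,0.55,0],
    [0.12,0.55,0],
    [0.1,0.45,0],
    [0.06,0.31,0],
    [0.03,0.18,0]
  ],
  "twist": [0,0,0,0,0,0,0,0,0,0]
}}

```text
time_s: 14.7
position: [0.495, 0.2568, 0.2008]
tool_rot: [[-0.986, 0.17, 0.0], [0.17, 0.986, 0.0], [-0.0, 0.0, -1.0]]
ft_force: [-0.5, -0.2, -0.0]
grip_width: 0.0364
gripper_force: 40.3
```

```bash
cat > bay.py <<'E'
from h import *
im,d=optics.get_image("wrist")
for x in models.trace("wrist","bottle_green")[:1]:
    q=mask_pts("wrist",x["mask"],d); q=q[q[:,2]>.07]; print("green",len(q),q.mean(0).round(4))
for x in models.trace("wrist","purple_block")[:1]:
    q=mask_pts("wrist",x["mask"],d); q=q[q[:,2]>.03]; print("purple",len(q),q.mean(0).round(4))
E
python3 bay.py; python3 go.py .4965 .2553 .0365 80.4
```

```text
green 1159 [0.4292 0.2654 0.0883]
purple 1619 [0.3727 0.2741 0.0363]
t 14.85 p [0.4954 0.2554 0.2005] yaw 80.2 w 0.0367 twist -0.0011 shift now [-1.10e-02  1.00e-03  1.64e+00] after twist [-1.10e-02  1.00e-03  1.64e+00]
```

>>> {"fn": "step_arm", "kwargs": {
  "fingers": [1,1,1,1,1,1,1,1,1],
  "travel": [
    [-0.01,0,0.2],
    [0,0,0.4],
    [0,0,0.4],
    [0,0,0.35],
    [0,0,0.2],
    [0,0,0.09],
    [0,0,0],
    [0,0,0.02],
    [0,0,0]
  ],
  "twist": [0,0,0,0,0,0,0,0,0]
}}

```text
time_s: 15.98
position: [0.4966, 0.2553, 0.0349]
tool_rot: [[-0.985, 0.171, 0.001], [0.171, 0.985, 0.0], [-0.001, 0.0, -1.0]]
ft_force: [-0.4, 0.8, -1.8]
grip_width: 0.0366
gripper_force: 40.3
```

>>> {"fn": "step_arm", "kwargs": {
  "fingers": [0,-1,-1,-1,-1,-1,-1,-1,-1],
  "travel": [
    [0,0,0],
    [0,0,0],
    [0,0,0],
    [0,0,0],
    [0,0,0],
    [0,0,-0.2],
    [0,0,-0.4],
    [0,0,-0.5],
    [0,0,-0.5]
  ],
  "twist": [0,0,0,0,0,-0.042,-0.042,-0.042,-0.042]
}}

```text
time_s: 17.1
position: [0.4961, 0.2552, 0.1959]
tool_rot: [[-0.936, -0.353, -0.0], [-0.353, 0.936, -0.0], [0.0, -0.0, -1.0]]
ft_force: [-0.1, -0.3, -0.4]
grip_width: 0.0856
gripper_force: 0.0
```

```bash
python3 look.py; sed -n 1p go.py >/dev/null; sed 's/bottle_green/bottle_yellow/' bay.py | python3 -; python3 go.py .5725 -.159 .2 110.7
```

```text
green 986 [0.4932 0.2543 0.082 ]
purple 609 [0.3671 0.273  0.0306]
t 17.3 p [0.4964 0.2553 0.1947] yaw 110.36 w 0.0857 twist -0.0019 shift now [ 0.728 -4.149 -0.053] after twist [ 0.753 -4.145 -0.053]
```

>>> {"fn": "step_arm", "kwargs": {
  "fingers": [-1,-1,-1,-1,-1,-1,-1,-1,-1,-1],
  "travel": [
    [0.04,-0.3,0],
    [0.08,-0.45,0],
    [0.1,-0.5,-0.05],
    [0.1,-0.5,0],
    [0.1,-0.5,0],
    [0.1,-0.5,0],
    [0.1,-0.5,0],
    [0.07,-0.45,0],
    [0.04,-0.28,0],
    [0.02,-0.17,0]
  ],
  "twist": [-0.002,0,0,0,0,0,0,0,0,0]
}}

```text
time_s: 18.55
position: [0.5728, -0.1605, 0.1976]
tool_rot: [[-0.936, -0.353, -0.003], [-0.353, 0.936, 0.001], [0.002, 0.002, -1.0]]
ft_force: [0.0, -0.1, 0.4]
grip_width: 0.0854
gripper_force: 0.0
```

```bash
python3 look.py red blue; python3 go.py .573 -.159 .04 110.7
```

```text
red 0.89 1038 ((574.1342163085938, -159.9146728515625), 16.626670837402344) [ 0.5731 -0.1605  0.0957]
blue 0.86 894 ((640.2421264648438, -135.9294891357422), 16.649322509765625) [ 0.6383 -0.1369  0.0958]
t 18.7 p [ 0.573  -0.1591  0.1984] yaw 110.72 w 0.0853 twist 0.0001 shift now [-2.000e-03 -1.000e-03  1.584e+00] after twist [-1.000e-03  1.000e-03  1.584e+00]
```

>>> {"fn": "step_arm", "kwargs": {
  "fingers": [-1,-1,-1,-1,-1,0.3,1,1,1,1],
  "travel": [
    [-0.01,-0.01,0.4],
    [0,0,0.5],
    [0,0,0.4],
    [0,0,0.28],
    [0,0,0],
    [0,0,0],
    [0,0,0],
    [0,0,0],
    [0,0,0],
    [0,0,0]
  ],
  "twist": [0,0,0,0,0,0,0,0,0,0]
}}

```text
time_s: 19.95
position: [0.5749, -0.1601, 0.0427]
tool_rot: [[-0.935, -0.354, 0.002], [-0.354, 0.935, -0.001], [-0.002, -0.001, -1.0]]
ft_force: [-0.5, 0.7, 5.7]
grip_width: 0.0365
gripper_force: 39.9
```

>>> {"fn": "step_arm", "kwargs": {
  "fingers": [1,1,1,1,1,1,1],
  "travel": [
    [0,0,-0.1],
    [0,0,-0.2],
    [0,0,-0.3],
    [0,0,-0.4],
    [0,0,-0.4],
    [0,0,-0.2],
    [0,0,0]
  ],
  "twist": [0,0,0.034,0.034,0.034,0.034,0.033]
}}

```text
time_s: 20.82
position: [0.5749, -0.1602, 0.204]
tool_rot: [[-0.985, 0.171, 0.004], [0.171, 0.985, -0.002], [-0.004, -0.001, -1.0]]
ft_force: [0.4, 0.4, -1.6]
grip_width: 0.0369
gripper_force: 40.2
```

```bash
python3 go.py .565 .2430 .037 80.4
```

```text
t 20.825 p [ 0.5749 -0.1602  0.204 ] yaw 80.14 w 0.0369 twist -0.0014 shift now [0.795 3.957 1.662] after twist [0.77  3.959 1.67 ]
```

>>> {"fn": "step_arm", "kwargs": {
  "fingers": [1,1,1,1,1,1,1,1,1,1],
  "travel": [
    [0.04,0.23,0],
    [0.08,0.38,0],
    [0.1,0.46,0],
    [0.1,0.5,0],
    [0.1,0.5,0],
    [0.1,0.5,0],
    [0.1,0.5,0],
    [0.1,0.43,0],
    [0.05,0.29,0],
    [0.02,0.17,0]
  ],
  "twist": [0,0,0,0,0,0,0,0,0,0]
}}

```text
time_s: 22.08
position: [0.562, 0.2459, 0.2014]
tool_rot: [[-0.986, 0.164, -0.0], [0.164, 0.986, 0.0], [0.0, -0.0, -1.0]]
ft_force: [-0.6, -0.2, -0.8]
grip_width: 0.0368
gripper_force: 40.2
```

```bash
sed 's/bottle_green/bottle_yellow/' bay.py | python3 -; python3 go.py .5655 .2430 .037 80.4
```

```text
green 1138 [0.4967 0.2551 0.0883]
purple 9959 [0.5535 0.2461 0.2377]
t 22.225 p [0.5627 0.244  0.2012] yaw 80.43 w 0.0368 twist 0.0002 shift now [-0.03  -0.005  1.642] after twist [-0.029 -0.005  1.642]
```

Yellow stands in bay 2, with its top at 0.088. Lowering red next.

>>> {"fn": "step_arm", "kwargs": {
  "fingers": [1,1,1,1,1,1,1,1,1],
  "travel": [
    [-0.03,0,0.2],
    [0,0,0.4],
    [0,0,0.4],
    [0,0,0.35],
    [0,0,0.2],
    [0,0,0.09],
    [0,0,0],
    [0,0,0.02],
    [0,0,0]
  ],
  "twist": [0,0,0,0,0,0,0,0,0]
}}

```text
time_s: 23.35
position: [0.5662, 0.2432, 0.0359]
tool_rot: [[-0.986, 0.168, 0.001], [0.168, 0.986, 0.0], [-0.001, 0.0, -1.0]]
ft_force: [-0.9, -0.0, -0.8]
grip_width: 0.0365
gripper_force: 40.2
```

>>> {"fn": "step_arm", "kwargs": {
  "fingers": [0,-1,-1,-1,-1,-1,-1,-1,-1],
  "travel": [
    [0,0,0],
    [0,0,0],
    [0,0,0],
    [0,0,0],
    [0,0,0],
    [0,0,-0.2],
    [0,0,-0.4],
    [0,0,-0.5],
    [0,0,-0.5]
  ],
  "twist": [0,0,0,0,0,-0.042,-0.042,-0.042,-0.042]
}}

```text
time_s: 24.48
position: [0.5658, 0.2431, 0.1969]
tool_rot: [[-0.935, -0.356, -0.0], [-0.356, 0.935, -0.0], [0.0, 0.0, -1.0]]
ft_force: [0.5, -0.1, 0.4]
grip_width: 0.0854
gripper_force: 0.0
```

```bash
python3 go.py .639 -.136 .2 110.7
```

```text
t 24.475 p [0.5658 0.2431 0.1969] yaw 110.83 w 0.0854 twist 0.0007 shift now [ 0.664 -3.804 -0.031] after twist [ 0.655 -3.805 -0.031]
```

>>> {"fn": "step_arm", "kwargs": {
  "fingers": [-1,-1,-1,-1,-1,-1,-1,-1,-1,-1],
  "travel": [
    [0.04,-0.25,0],
    [0.06,-0.4,0],
    [0.09,-0.45,-0.03],
    [0.09,-0.45,0],
    [0.09,-0.45,0],
    [0.09,-0.5,0],
    [0.09,-0.5,0],
    [0.06,-0.4,0],
    [0.04,-0.25,0],
    [0.02,-0.15,0]
  ],
  "twist": [0,0,0,0,0,0,0,0,0,0]
}}

```text
time_s: 25.72
position: [0.637, -0.1368, 0.1982]
tool_rot: [[-0.936, -0.351, -0.0], [-0.351, 0.936, 0.0], [0.0, 0.0, -1.0]]
ft_force: [-0.1, 0.6, 0.9]
grip_width: 0.0851
gripper_force: 0.0
```

```bash
python3 look.py blue; python3 go.py .6395 -.136 .04 110.7
```

```text
blue 0.66 1024 ((640.1503295898438, -137.2811279296875), 16.43830108642578) [ 0.6391 -0.1377  0.0952]
t 25.825 p [ 0.637  -0.1367  0.1981] yaw 110.54 w 0.0858 twist -0.0009 shift now [-0.026 -0.003  1.581] after twist [-0.026 -0.003  1.581]
```

>>> {"fn": "step_arm", "kwargs": {
  "fingers": [-1,-1,-1,-1,-1,0.3,1,1,1,1],
  "travel": [
    [-0.02,-0.01,0.4],
    [0,0,0.5],
    [0,0,0.4],
    [0,0,0.28],
    [0,0,0],
    [0,0,0],
    [0,0,0],
    [0,0,0],
    [0,0,0],
    [0,0,0]
  ],
  "twist": [0,0,0,0,0,0,0,0,0,0]
}}

```text
time_s: 27.08
position: [0.6396, -0.1364, 0.0417]
tool_rot: [[-0.936, -0.351, 0.002], [-0.351, 0.936, -0.001], [-0.002, -0.001, -1.0]]
ft_force: [-0.2, 0.1, 6.0]
grip_width: 0.0366
gripper_force: 39.9
```

>>> {"fn": "step_arm", "kwargs": {
  "fingers": [1,1,1,1,1,1,1],
  "travel": [
    [0,0,-0.1],
    [0,0,-0.2],
    [0,0,-0.3],
    [0,0,-0.4],
    [0,0,-0.4],
    [0,0,-0.2],
    [0,0,0]
  ],
  "twist": [0,0,0.034,0.034,0.034,0.034,0.033]
}}

```text
time_s: 27.95
position: [0.6395, -0.1366, 0.203]
tool_rot: [[-0.985, 0.174, 0.004], [0.174, 0.985, -0.002], [-0.004, -0.001, -1.0]]
ft_force: [0.9, 0.3, -1.0]
grip_width: 0.037
gripper_force: 40.3
```

```bash
python3 go.py .6342 .2312 .037 80.4
```

```text
t 27.95 p [ 0.6395 -0.1366  0.203 ] yaw 79.96 w 0.037 twist -0.0024 shift now [0.7   3.614 1.654] after twist [0.666 3.617 1.66 ]
```

>>> {"fn": "step_arm", "kwargs": {
  "fingers": [1,1,1,1,1,1,1,1,1,1],
  "travel": [
    [0.03,0.2,0],
    [0.07,0.35,0],
    [0.09,0.42,0],
    [0.09,0.45,0],
    [0.09,0.45,0],
    [0.09,0.45,0],
    [0.09,0.45,0],
    [0.08,0.4,0],
    [0.05,0.27,0],
    [0.02,0.17,0]
  ],
  "twist": [0,0,0,0,0,0,0,0,0,0]
}}

```text
time_s: 29.2
position: [0.6309, 0.2336, 0.2002]
tool_rot: [[-0.986, 0.167, -0.001], [0.167, 0.986, 0.0], [0.001, -0.0, -1.0]]
ft_force: [0.8, -0.1, -0.6]
grip_width: 0.0366
gripper_force: 40.3
```

```bash
sed 's/bottle_green/bottle_red/;/purple/,$d' bay.py | python3 -; python3 go.py .6342 .2312 .0365 80.4
```

```text
green 1168 [0.5654 0.2437 0.0883]
t 29.3 p [0.6313 0.2331 0.2001] yaw 80.34 w 0.0369 twist -0.0003 shift now [-0.033 -0.014  1.636] after twist [-0.032 -0.014  1.636]
```

>>> {"fn": "step_arm", "kwargs": {
  "fingers": [1,1,1,1,1,1,1,1,1],
  "travel": [
    [-0.03,-0.01,0.2],
    [0,0,0.4],
    [0,0,0.4],
    [0,0,0.35],
    [0,0,0.2],
    [0,0,0.09],
    [0,0,0],
    [0,0,0.02],
    [0,0,0]
  ],
  "twist": [0,0,0,0,0,0,0,0,0]
}}

```text
time_s: 30.42
position: [0.6347, 0.2298, 0.0349]
tool_rot: [[-0.985, 0.171, 0.001], [0.171, 0.985, 0.0], [-0.001, 0.0, -1.0]]
ft_force: [-0.7, 0.8, -0.7]
grip_width: 0.0369
gripper_force: 40.3
```

>>> {"fn": "step_arm", "kwargs": {
  "fingers": [0,-1,-1,-1,-1,-1,-1,-1,-1,-1],
  "travel": [
    [0,0,0],
    [0,0,0],
    [0,0,0],
    [0,0,0],
    [0,0,0],
    [0,0,-0.2],
    [0,0,-0.4],
    [0,0,-0.5],
    [0,0,-0.5],
    [0,0,-0.1]
  ],
  "twist": [0,0,0,0,0,0,0,0,0,0]
}}

```text
time_s: 31.68
position: [0.6355, 0.23, 0.2084]
tool_rot: [[-0.985, 0.171, 0.007], [0.171, 0.985, 0.001], [-0.006, 0.002, -1.0]]
ft_force: [0.3, -0.2, -0.5]
grip_width: 0.0854
gripper_force: 0.0
```

>>> {"fn": "step_arm", "kwargs": {
  "fingers": [-1,-1,-1,-1,-1,-1],
  "travel": [
    [0,-0.3,0],
    [0,-0.4,0],
    [0,-0.4,0],
    [0,-0.4,0],
    [0,-0.3,0],
    [0,0,0]
  ],
  "twist": [0,0,0,0,0,0]
}}

```text
time_s: 32.42
position: [0.6034, 0.0507, 0.2035]
tool_rot: [[-0.985, 0.174, -0.002], [0.174, 0.985, 0.0], [0.002, -0.0, -1.0]]
ft_force: [0.4, 0.7, 0.2]
grip_width: 0.0855
gripper_force: 0.0
```

Run:
```python
from h import *
a,d=optics.get_image("top"); b,_=optics.get_image("scene")
for q in("green","yellow","red","blue"):
    models_r=models.trace("scene","bottle_"+q); print(q,[ (round(x["confidence"],2),x["point"]) for x in models_r[:1]])
cv2.imwrite("pics/end.png",np.hstack([cv2.resize(a[100:340,100:340],(400,400)),cv2.resize(b[130:330,350:550],(400,400))]))
```

```text
green [(0.76, [459.1, 167.6])]
yellow [(0.57, [457.2, 190.3])]
red [(0.66, [451.8, 213.2])]
blue [(0.76, [442.7, 242.0])]
```

View pics/end.png

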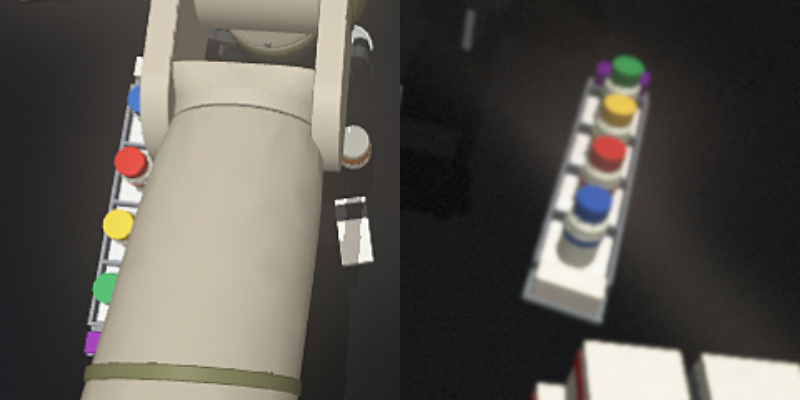

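All four bottles stand upright in order from the purple block: green (627,70), yellow (618,110), red (606,153), blue (592,203). The gripper is clear of them.

```bash
python3 -c "
from rig import close_job
print(close_job())"
```

```text
the job is handed in; nothing more can be done
None
```

The job is handed in: green, yellow, red and blue stand upright in bays 1 to 4 from the purple block, in queue order, at about 32 s on the robot's clock.

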